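# Brace a jar in the one-handed jar clamp and twist its lid free

### The job

The jar of nuts stands loose in the one-handed jar clamp and its twist-off lid is tight. Lift the clamp lever's sprung plunger by its black knob, swing the lever over to the other hole and let the plunger drop fully home, so that the jar is gripped and cannot turn. Then unscrew the lid anticlockwise until its lugs come clear of the threads, raise it and finish while holding it level a couple of centimetres above the open mouth; the jar stays put in the locked clamp and the things standing around are left alone.

Things in the scene. Friction and masses are not known exactly. Their poses are not given: they have to be found in the camera images.
- clamp: Jar clamp fixed to the worktop: beech board 128 x 254 mm, its top 18 mm above the worktop. Origin under the board's centre on the worktop; y runs from the lever end (-y) to the V-shaped jaw with rubber facings (+y end, 66 mm above the worktop); z up. Between them a sliding jaw (62 mm high) is pushed to +y onto the jar by an eccentric on the lever, about 30 N when fully over.
- clamp_pivot (a point): The lever's vertical pivot axis, at the level of the board's top.
- jar_seat (a point): Where the centre of the jar's underside comes to rest when the jar is pressed into the V-jaw.
- lever (a joint): Angle of the steel lever about the pivot (rad): 0 = open, plunger in the first hole, as it starts; grows anticlockwise from above; 1.047 = clamped, over the second hole; stops 0.012 past each hole. The knob is 85 mm from the pivot, from above at 240 degrees from the clamp's x axis at 0 and at 300 degrees when clamped. Takes under 4 N at the knob; may spring back if let go unlocked.
- plunger (a joint): Lift of the sprung plunger (m): 0 = fully home in a hole, 0.013 = upper stop. It must be up by more than 0.008 for the lever to turn; the spring pulls it down with 2.5 N at 0 and 6 N at the top. Let go over a hole (lever within about 0.01 rad) it drops home by itself; the 8 mm pin has about 1 mm of play in the hole.
- plunger_knob (a point): Middle of the plunger's black knob, an upright cylinder 22 mm across and 28 mm high on the lever's end, 78 mm above the worktop when home; free from above and on all sides down to 52 mm above the worktop. The knob can spin freely about its own axis, so the hand need not turn with the lever.
- jar: Glass jar of round nuts, 72 mm across, 100 mm high without the lid, 0.3 to 0.5 kg, loose. Origin at the centre of its underside, z up. It narrows from 54 mm height; the neck is 44 mm across from 70 mm up. Three short outer threads, 120 degrees apart; the jar's x axis passes through the middle of one. If not clamped the jar turns along with the lid.
- jar_mouth (a point): Centre of the jar's rim, 100 mm above its underside.
- jar_side (a point): A point on the jar's side at its +x, 36 mm from the axis, 30 mm above the underside.
- lid: Brass-coloured tinplate twist-off lid, 58 mm across, 16.5 mm high, 50 g. Origin at the centre of its underside (skirt edge), z up, x axis through one of its three inner lugs. Tight, its underside is 88 mm above the jar's underside. About 0.5 N m turns it. From tight to free it rises 1 to 2 mm, the last bit lifted by its springy liner; then it lifts straight off.
- lid_lug (a point): The lug on the lid's +x, 25 mm from its axis, 3 mm above its underside. At the start the lid's x axis lies 16 to 28 degrees clockwise (from above) of the jar's. The lugs are clear of the threads when it lies 43 to 64 degrees anticlockwise of the jar's (a turn of about 60 to 90 degrees in all); farther on they butt against the next threads.
- teaspoon: Steel teaspoon 132 mm long, lying right of the clamp in front of the sink. Bystander.
- lemon: Lemon 78 x 55 mm lying behind the clamp. Bystander.
- spice_jar: Spice jar 44 mm across, 96 mm high, behind the clamp. Bystander; origin at the centre of its underside.

How it is judged (in metres and radians):
On the way, in this order (a step that is already met when the one before it is completed fails the run):
1. the lever is over at the second hole, the plunger has dropped fully home and the knob has been let go (value of joint lever above 1 rad and value of joint plunger below 0.002 m and contact force between the fingers and plunger below 0.3 N), for 0.3 s.
2. the lid has been turned anticlockwise to the end of its threads, still down on the jar (y of lid_lug in the frame of jar above 0.0152 m and z of lid in the frame of jar below 0.096 m).
At the end, for the whole second after the job is handed in: Fingers hold the lid still and level (10 degrees), underside 8 to 50 mm above the rim, centred within 15 mm, touching the jar nowhere; lever over (above 1.0 rad), plunger home (under 2 mm); jar upright in its seat (within 8 mm) (z of lid in the frame of jar_mouth between 0.008 and 0.05 m and horizontal distance between lid and jar_mouth below 0.015 m and angle between lid's own z axis and vertical below 0.17 rad and contact force between the fingers and lid above 1 N and contact force between lid and jar below 0.1 N and linear speed of lid below 0.03 m/s and value of joint lever above 1 rad and value of joint plunger below 0.002 m and distance between jar and jar_seat below 0.008 m and angle between jar's own z axis and vertical below 0.1 rad); the arm keeps its last pose, push and grip.
It fails at once if the jar itself was turned, dragged or lifted (a point on its side moved more than 16 mm) (distance of jar_side from where it was at the start of the episode above 0.016 m).
It fails at once if the teaspoon, lemon or spice jar was moved more than 30 mm (distance of any of teaspoon, lemon, spice_jar from where it was at the start of the episode above 0.03 m).
It also fails if it takes over 45 s, if anything falls off the work surface, if the arm or the gripper's body presses on something with over 40 N, if the wrist force passes 120 N, or if a joint passes its speed limit or range.

### The arm

A 6-joint arm with a two-finger parallel gripper is mounted at the origin on a cart in front of the work surface, level with it; the furniture and walls round the work are solid. World frame = base frame: x ahead of the robot, y to its left, z up, the work surface at z = 0. Lengths are in mm, angles in rad, forces in N, time in s.
With the tool pointing down it reaches from about 325 to 925 mm from the base axis. Payload 3.1 kg.
Tool frame: the origin (TCP) lies between the finger pads; the fingertips stand 11 mm ahead of it and the grasp point (between the pads) lies 8 mm behind it; z points along the fingers, y is the line along which they close (so a half turn about z gives the same grasp; the last joint's range is limited). The gripper opens to 85 mm and grips with 20 to 120 N. Pads are 22 mm wide; open, the fingers measure 114 mm over their backs; the gripper's body (76 mm by 85 mm) begins 54 mm behind the grasp point. The pads swing forward as they close: fully open they stand 13 mm farther back than shut.
Start: joints at [-1.259, 0.217, 1.613, -0, 1.311, -0.112], TCP at [257.039, -569.711, 242.3] pointing down, gripper open.
Joint ranges: [-2.75, 2.75], [-0.78, 2.1], [0.31, 2.55], [-1.13, 4.27], [0.13, 2.63], [-2.58, 2.58]. Speed limits (rad/s): [2.79, 2.79, 3.14, 3.14, 3.14, 3.14].

### API

Orientations are given as a unit quaternion [w, x, y, z].
In Python, from bench import bot gives the robot as it stands. Calls block until the motion is done:
- bot.move_to(position, orientation): joint-space move of the TCP to a pose.
- bot.move_straight(position, velocity=150, orientation=None, contact_N=None): straight line of the TCP; orientation=None keeps the orientation; velocity is the mean speed in mm/s. With contact_N (N) it stops when the force on the tool has changed by that much, and returns True; else False.
- bot.move_joints(angles): joint-space move.
- bot.move_gripper(opening, newtons=None): finger opening in mm; newtons is the grip in N (None keeps the last); returns when the fingers have stopped.
- bot.wait(seconds).
- bot.solve_ik(position, orientation): joint angles nearest the present ones, or None.
- bot.camera(name): name is "scene" or "top" or "wrist"; returns the picture (480x640x3 uint8, red, green, blue); there is no depth.
- bot.get_calibration(name): a dict with "fx", "fy", "cx", "cy" (pixels), "pose" (4x4, takes a point from camera to world coordinates). Camera axes: x right, y down, z forward; pixel columns grow to the right and rows downward; lengths in mm; the calibration is good to about 2 mm. A picture is of the moment at which its call begins: read the wrist's pose just before it. get_calibration takes no time and is no camera call; for the wrist camera it gives the pose at the moment of the call.
A pose or a line that the arm cannot do raises bot.PlanningError and nothing moves.
- bot.finish_job(): hands the job in; it is judged then, once.
Readings, each from a call of its own:
- bot.current_t(): time.
- bot.current_joint_positions(): joint angles.
- bot.current_joint_velocities(): joint speeds.
- bot.current_joint_efforts(): joint torques, N m.
- bot.current_position(): TCP position.
- bot.current_ee_rot(): TCP orientation.
- bot.current_force(): force on the tool from outside, world axes, zero at the start.
- bot.current_moment(): the same for the moment, N m.
- bot.current_gripper_width(): finger opening in mm.
- bot.current_finger_force(): force on a finger pad.
Only numpy, scipy, OpenCV 4.12 (cv2) and the standard library are available. Lean on these libraries where they do the work, as an engineer would, in place of code of your own. Each camera call takes 0.05 s, during which the arm holds its last target. There are 200 camera calls.

## Working session

There is one attempt and no reset: what is moved stays moved. The work goes in short steps, each a Python script; the robot and the scene stay as the last script left them, time stands still between calls to the robot, and variables do not carry over. Pictures are saved under pics/ and viewed, at most 10 in all, crops included, and the job is handed in when it is done.

```bash
mkdir -p pics; python3 - <<'E'
from bench import bot
import cv2
for n in("scene","top"):
    cv2.imwrite(f"pics/{n}0.png",bot.camera(n)[:,:,::-1]); c=bot.get_calibration(n); print(n,c)
print(bot.current_t(),bot.current_ee_rot())
E
```

```text
scene {'fx': 590.4859529687059, 'fy': 590.4859529687059, 'cx': 313.29271657183546, 'cy': 229.78189737493233, 'pose': array([[-6.46398543e-01, -5.52403399e-01,  5.26326332e-01,
        -1.21214098e+02],
       [-7.62905814e-01,  4.78763025e-01, -4.34465977e-01,
         6.97289547e+02],
       [-1.19851045e-02, -6.82375593e-01, -7.30903487e-01,
         9.27634520e+02],
       [ 0.00000000e+00,  0.00000000e+00,  0.00000000e+00,
         1.00000000e+00]])}
top {'fx': 538.2381780912435, 'fy': 538.2381780912435, 'cx': 322.3947778899021, 'cy': 234.44884893834828, 'pose': array([[ 2.90199996e-02, -9.94714225e-01,  9.84959415e-02,
         4.27397205e+02],
       [-9.99567869e-01, -2.93399238e-02, -1.80088946e-03,
         1.94852934e+02],
       [ 4.68123378e-03, -9.84011166e-02, -9.95135823e-01,
         1.05364184e+03],
       [ 0.00000000e+00,  0.00000000e+00,  0.00000000e+00,
         1.00000000e+00]])}
0.1 [-1.11990858e-03  9.77631456e-01  2.10322311e-01 -8.94307269e-05]
```

View pics/top0.png

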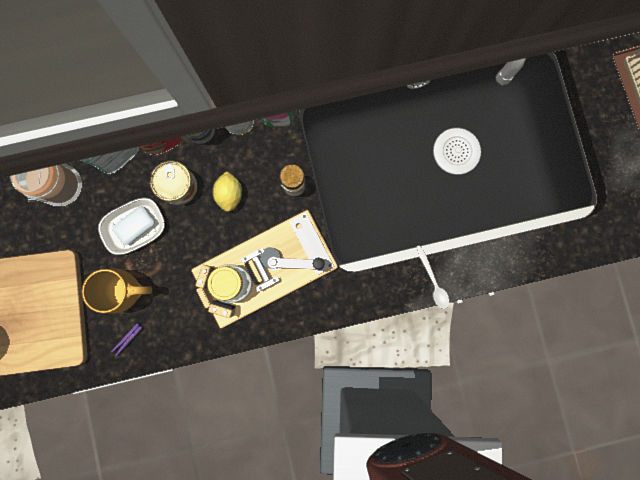

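View pics/scene0.png

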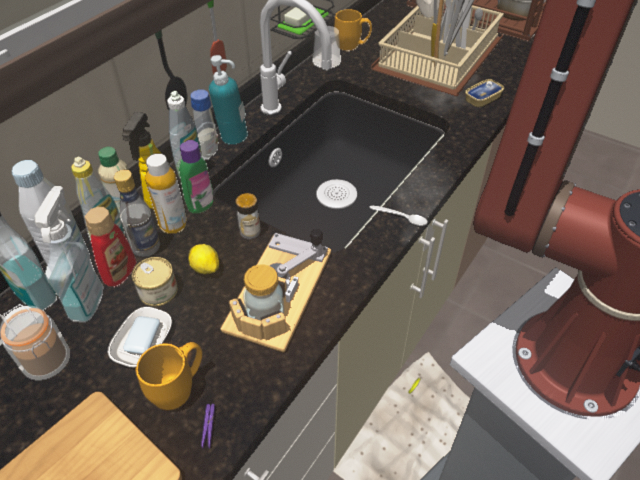

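The top view shows the knob near (321,264), the lid near (226,283) and the board rotated about 25°. In the scene view the knob is near (317,238) and the lid near (264,277). I'll enlarge both.

```bash
python3 - <<'E'
import cv2,numpy as np
a=cv2.imread("pics/top0.png")[205:330,185:345]; b=cv2.imread("pics/scene0.png")[225:355,215:340]
cv2.imwrite("pics/topc.png",cv2.resize(a,None,fx=5,fy=4.8,interpolation=cv2.INTER_CUBIC) if 0 else cv2.resize(a,None,fx=4.6,fy=4.6,interpolation=cv2.INTER_CUBIC))
cv2.imwrite("pics/scenec.png",cv2.resize(b,None,fx=4.6,fy=4.6,interpolation=cv2.INTER_CUBIC))
E
```

```text
(no output)
```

View pics/topc.png

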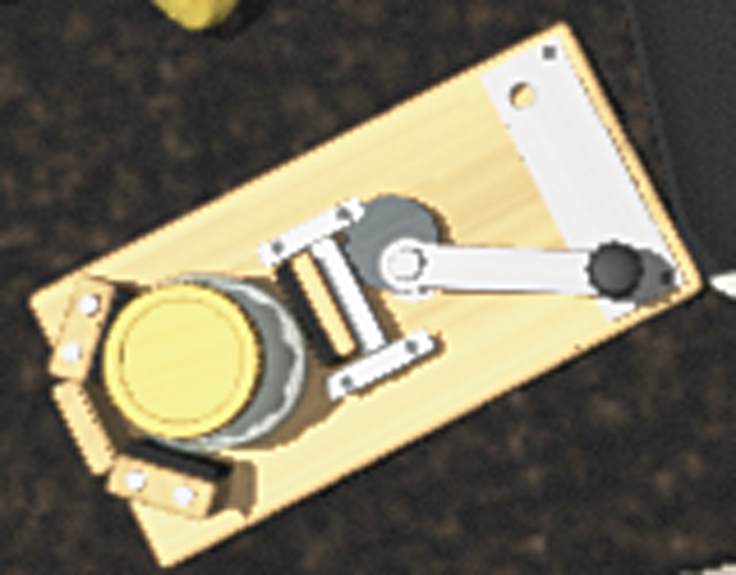

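View pics/scenec.png

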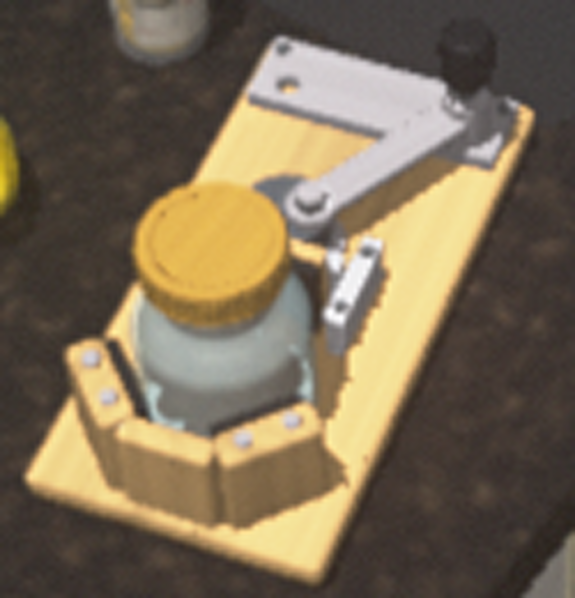

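Crop readings (4.6×):
- **Top:** board corners at (567,25), (703,287), (165,567) and (32,298); knob top (613,270); lid top (181,360); hole 2 (522,95).
- **Scene:** board corners at (275,40), (533,112), (315,582) and (28,480); knob (467,57); lid top (212,230).

Next I'll fit the clamp pose.

```bash
cat > h.py <<'E'
from bench import bot
import numpy as np, cv2
from scipy.spatial.transform import Rotation as R
from scipy.optimize import least_squares
def proj(c,p):
    T=np.linalg.inv(c["pose"]); q=T[:3,:3]@np.asarray(p,float)+T[:3,3]
    return np.array([c["fx"]*q[0]/q[2]+c["cx"],c["fy"]*q[1]/q[2]+c["cy"]])
def onz(c,uv,z):
    d=c["pose"][:3,:3]@[(uv[0]-c["cx"])/c["fx"],(uv[1]-c["cy"])/c["fy"],1]; o=c["pose"][:3,3]
    return o+d*(z-o[2])/d[2]
def quat(yaw): # tool down, closing axis (tool y) at world angle yaw
    y=np.array([np.cos(yaw),np.sin(yaw),0]); z=np.array([0,0,-1.]); x=np.cross(y,z)
    q=R.from_matrix(np.c_[x,y,z]).as_quat(); return q[[3,0,1,2]]
E
python3 - <<'E'
from h import *
ct,cs=bot.get_calibration("top"),bot.get_calibration("scene")
ft=lambda p:(np.array(p)+.5)/4.6-.5+[185,205]
fs=lambda p:(np.array(p)+.5)/4.6-.5+[215,225]
top=[(567,25),(703,287),(165,567),(32,298)]; sc=[(275,40),(533,112),(315,582),(28,480)]
# clamp-frame corners: TR far lever end (+x,-y), right (-x,-y), bottom (-x,+y), left (+x,+y)
C=np.array([(64,-127,18),(-64,-127,18),(-64,127,18),(64,127,18)])
for a,b in zip(top,sc): print(onz(ct,ft(a),18)[:2].round(1),onz(cs,fs(b),18)[:2].round(1))
W=lambda s,P:R.from_euler('z',s[2]).apply(P)+[s[0],s[1],0]
def res(s,which):
    r=[]
    for P,a,b in zip(W(s,C),top,sc):
        if 't' in which:r+=list(proj(ct,P)-ft(a))
        if 's' in which:r+=list(proj(cs,P)-fs(b))
    return np.array(r)
for w in('t','s','ts'):
    o=least_squares(res,[500,250,.4],args=(w,)); print(w,o.x.round(3),np.abs(o.fun).max().round(2))
s=o.x
inv=lambda p:(R.from_euler('z',-s[2]).apply(np.array(p)-[s[0],s[1],0]))
for n,c,p,z in[("knobT",ct,ft((613,270)),92),("knobS",cs,fs((467,57)),78),("lidT",ct,ft((181,360)),122.5),("lidS",cs,fs((212,230)),122.5),("hole2T",ct,ft((522,95)),21),("hole2S",cs,fs((288,84)),21),("pivT",ct,ft((404,262)),45),("pivS",cs,fs((311,200)),45)]:
    P=onz(c,p,z);print(n,P.round(1),inv(P).round(1))
E
```

```text
[576.7 222.6] [579.6 224.8]
[467.9 162.3] [469.9 164.7]
[346.  381.3] [344.7 386.9]
[455.1 442. ] [455.5 444.5]
t [461.493 302.007   0.507] 1.22
s [462.443 305.146   0.509] 1.53
ts [462.046 303.53    0.507] 1.87
knobT [470.6 199.7  92. ] [-43.  -94.9  92. ]
knobS [472.3 200.5  78. ] [-41.1 -95.1  78. ]
lidT [430.8 360.1 122.5] [  0.2  64.6 122.5]
lidS [437.  357.2 122.5] [  4.2  59.1 122.5]
hole2T [546.  240.4  21. ] [ 42.8 -96.   21. ]
hole2S [552.2 238.4  21. ] [  47.2 -100.7   21. ]
pivT [473.5 285.1  45. ] [  1.  -21.7  45. ]
pivS [476.5 283.3  45. ] [  2.8 -24.7  45. ]
```

```bash
python3 - <<'E'
from h import *
yaw=0.507+np.pi/6
for k in(0,np.pi): 
    q=bot.solve_ik([471,200,170],quat(yaw+k)); print(k,None if q is None else np.round(q,2))
    for dy in (0,.6,-.6):
        q2=bot.solve_ik([431,360,106],quat(yaw+k+dy)); print('  lid',dy,None if q2 is None else np.round(q2,2))
k=min((0,np.pi),key=lambda k:abs(bot.solve_ik([471,200,170],quat(yaw+k))[5]))
bot.move_to([471,200,230],quat(yaw+k)); print(k,bot.current_t(),bot.current_position())
np.save('wc.npy',bot.get_calibration("wrist"),allow_pickle=True)
cv2.imwrite("pics/w1.png",bot.camera("wrist")[:,:,::-1])
c=bot.get_calibration("wrist"); print(proj(c,(471,200,92)),proj(c,(431,360,122.5)),c["pose"].round(2),c["fx"])
E
```

```text
0 [ 0.26  0.05  1.94 -0.    1.15 -0.77]
  lid 0 [ 0.57  0.24  1.86 -0.    1.04 -0.46]
  lid 0.6 [ 0.57  0.24  1.86 -0.    1.04 -1.06]
  lid -0.6 [ 0.57  0.24  1.86 -0.    1.04  0.14]
3.141592653589793 [ 0.26  0.05  1.94 -0.    1.15  2.38]
  lid 0 None
  lid 0.6 [ 0.57  0.24  1.86 -0.    1.04  2.08]
  lid -0.6 None
0 2.9167 [471.3908528  199.38250686 230.04059973]
[322.56227879 228.00277985] [519.47711504  48.81134803] [[ 5.1000e-01  8.3000e-01  2.3000e-01  4.1436e+02]
 [ 8.6000e-01 -5.0000e-01 -1.4000e-01  2.3447e+02]
 [ 0.0000e+00  2.6000e-01 -9.6000e-01  3.6175e+02]
 [ 0.0000e+00  0.0000e+00  0.0000e+00  1.0000e+00]] 367.5023257721611
```

View pics/w1.png

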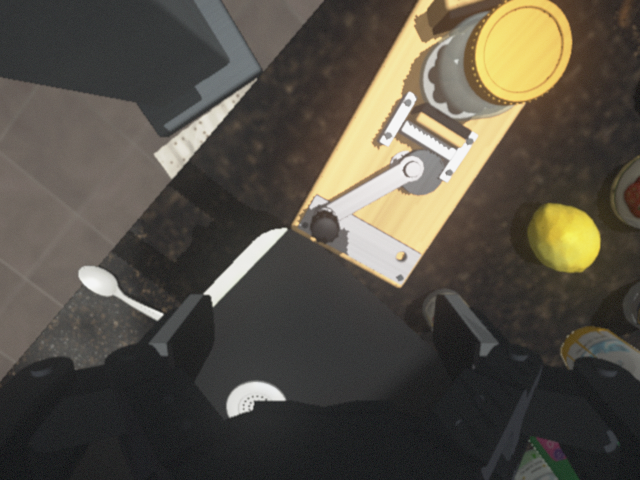

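The wrist view shows the knob top at (325,226), against a predicted (323,228), so it's within about 1 mm. Now I'll grip the knob, lift it and swing the lever over.

```bash
python3 - <<'E'
from h import *
c=np.load('wc.npy',allow_pickle=True).item()
K=onz(c,(325,226),92);H=onz(c,(402,257),21);print(K,H,onz(c,(524,50),122.5))
k=(K[:2]+[471.2,200])/2; q=quat(0.507+np.pi/6)
bot.move_to([*k,105],q); bot.move_straight([*k,70],80)
bot.move_gripper(0,50); print("w",bot.current_gripper_width(),bot.current_position(),bot.current_force())
p=np.array(bot.current_position()); f0=np.array(bot.current_force())
bot.move_straight([p[0],p[1],p[2]+10.5],30); print("lift",bot.current_position(),np.array(bot.current_force())-f0,bot.current_t())
y=0.507; a0=y+np.radians(240); piv=p[:2]-85*np.array([np.cos(a0),np.sin(a0)]); print("piv",piv)
for d in(10,20,30,40,50,57,60):
    a=a0+np.radians(d); t=piv+85*np.array([np.cos(a),np.sin(a)])
    bot.move_straight([*t,p[2]+10.5],60); print(d,(np.array(bot.current_force())-f0).round(1),np.array(bot.current_position()).round(1)-np.r_[t,p[2]+10.5].round(1))
np.save('st.npy',np.r_[p,piv,f0]); print(bot.current_t(),bot.current_gripper_width())
cv2.imwrite("pics/w2.png",bot.camera("wrist")[:,:,::-1]);cv2.imwrite("pics/t2.png",bot.camera("top")[:,:,::-1])
E
```

```text
[470.63734715 202.37144332  92.        ] [550.77958297 242.37204202  21.        ] [432.98554245 362.04340049 122.5       ]
w 20.517176670852926 [471.18428002 200.93248684  70.42322824] [-0.49296128 -1.52723677  2.70379136]
lift [470.26181238 200.91792117  80.20905176] [ 0.24083892  1.57835334 -7.98612552] 5.2417
piv [472.59511116 285.92077753]
10 [ 0.6  2.4 -8.8] [0.9 0.2 0.1]
20 [ 0.1  3.3 -9.2] [0.8 0.3 0.1]
30 [-1.   3.3 -9.2] [0.7 0.6 0.1]
40 [-3.7  2.1 -7.9] [ 0.   0.2 -0.3]
50 [-4.2  0.4 -8.4] [-0.7 -0.5 -0.5]
57 [-3.   0.9 -7.9] [-0.4 -0.2 -0.4]
60 [-4.6 -1.2 -9. ] [-0.9 -0.9 -0.6]
7.8167 20.59918446740885
```

```bash
python3 - <<'E'
from h import *
s=np.load('st.npy');p=s[:3];piv=s[3:5];f0=s[5:]
def T(d,z):
    a=0.507+np.radians(240+d); return [*(piv+85*np.array([np.cos(a),np.sin(a)])),z]
F=lambda:(np.array(bot.current_force())-f0).round(1)
def ang():
    v=np.array(bot.current_position())[:2]-piv; return np.degrees(np.arctan2(v[1],v[0])-0.507)%360-240, np.hypot(*v)
for d in(60.7,61.2):
    bot.move_straight(T(d,p[2]+10.5),30); print(d,F(),ang())
for z in(7,4,1,0):
    hit=bot.move_straight(T(61,p[2]+z),30,contact_N=12); print(z,hit,F(),np.array(bot.current_position()).round(1),ang())
    if hit: break
print(bot.current_t())
E
```

```text
60.7 [-5.2 -2.3 -7.9] (np.float64(59.523503176565214), np.float64(84.72697497358249))
61.2 [-4.9 -4.1 -8. ] (np.float64(59.68225881267222), np.float64(84.72862923750729))
7 False [-6.3 -3.6 -8.5] [545.  241.8  76.7] (np.float64(59.58223004115217), np.float64(84.75903865054319))
4 False [-5.  -2.9 -6.3] [545.  241.9  73.9] (np.float64(59.63695881683634), np.float64(84.77719196211446))
1 False [-6.3 -3.2 -6.2] [545.  241.9  71.1] (np.float64(59.66056146865964), np.float64(84.78457060756634))
0 False [-7.3 -3.7 -4.4] [545.1 242.   70.5] (np.float64(59.737623899983134), np.float64(84.81671944492615))
9.4333
```

```bash
python3 - <<'E'
from h import *
bot.move_gripper(34); p=bot.current_position(); print(p,bot.current_finger_force(),bot.current_force())
bot.wait(0.4)
bot.move_gripper(80); p=np.array(bot.current_position()); bot.move_straight([p[0],p[1],175],200); print(bot.current_t())
ims=[bot.camera(n)[:,:,::-1] for n in("wrist","top","scene")]
c=bot.get_calibration("wrist"); np.save('wc2.npy',c,allow_pickle=True)
a=ims[0]; cv2.imwrite("pics/w3.png",a)
t=cv2.resize(ims[1][205:330,185:345],None,fx=2.5,fy=2.5,interpolation=cv2.INTER_CUBIC)
s=cv2.resize(ims[2][225:355,215:340],None,fx=2.4,fy=2.4,interpolation=cv2.INTER_CUBIC)[:312]
cv2.imwrite("pics/t3.png",ims[1]);cv2.imwrite("pics/s3.png",ims[2])
m=np.zeros((600,800,3),np.uint8); m[:312,:400]=t[:312,:400]; m[:312,400:400+s.shape[1]]=s
b=cv2.resize(a,(384,288)); m[312:600,:384]=b; cv2.imwrite("pics/m3.png",m)
print(proj(c,(545,242,92)))
E
```

```text
[549.63224313 244.42524256  73.0634996 ] 0.0 [-0.64544203  0.00275149 -0.76654024]
11.3083
[321.34670611 253.43853396]
```

View pics/m3.png

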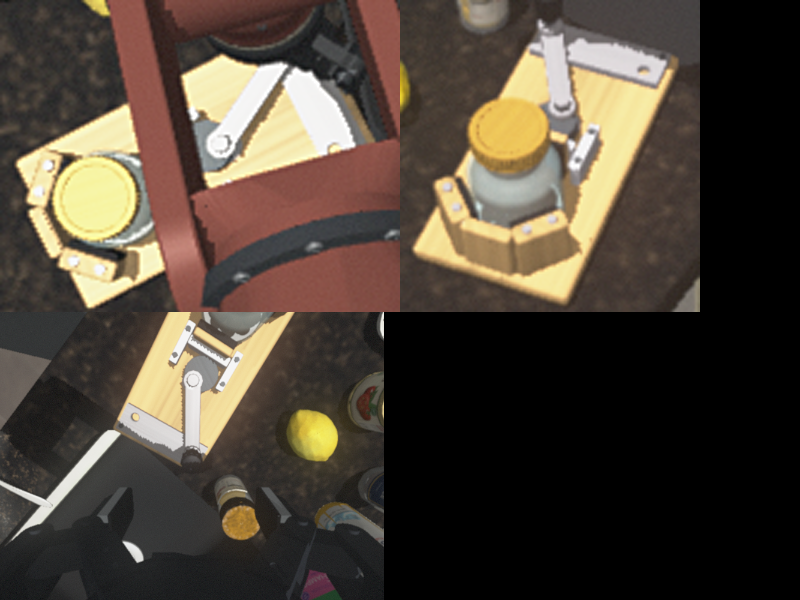

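The lever is over, and the mosaic shows the knob at the end plate. I'll check whether the plunger is home by comparing the knob with predicted outlines.

```bash
python3 - <<'E'
from h import *
print(bot.current_position())
m=np.zeros((600,800,3),np.uint8)
cs=bot.get_calibration("scene");cw=np.load('wc2.npy',allow_pickle=True).item()
s0=np.load('st.npy');piv=s0[3:5]
P2=piv+85*np.array([np.cos(.507+np.radians(300)),np.sin(.507+np.radians(300))]);print(P2)
def put(f,c,P,x0,y0,n=100,k=4,dst=(0,0),marks=True):
    im=cv2.imread(f); u=proj(c,[*P,78]).round().astype(int); o=u-[n//2,n//2-8]
    g=cv2.resize(im[max(0,o[1]):o[1]+n,o[0]:o[0]+n],None,fx=k,fy=k,interpolation=cv2.INTER_CUBIC)
    for h,col in((92,(0,0,255)),(103,(255,255,0))):
        th=np.linspace(0,2*np.pi,40)
        pts=np.array([(proj(c,[P[0]+11*np.cos(t),P[1]+11*np.sin(t),h])-[o[0],max(0,o[1])]+.5)*k for t in th]).round().astype(int)
        cv2.polylines(g,[pts],True,col,1)
    m[dst[1]:dst[1]+g.shape[0],dst[0]:dst[0]+g.shape[1]]=g[:600-dst[1]]
put("pics/s3.png",cs,P2,0,0,70,5,(0,0)); put("pics/scene0.png",cs,(471,200.5),0,0,70,5,(400,0))
put("pics/w3.png",cw,P2,0,0,80,3,(0,355))
cv2.imwrite("pics/m4.png",m)
E
```

```text
[544.62436292 242.93553886 172.47353273]
[545.49171435 242.20481658]
```

View pics/m4.png

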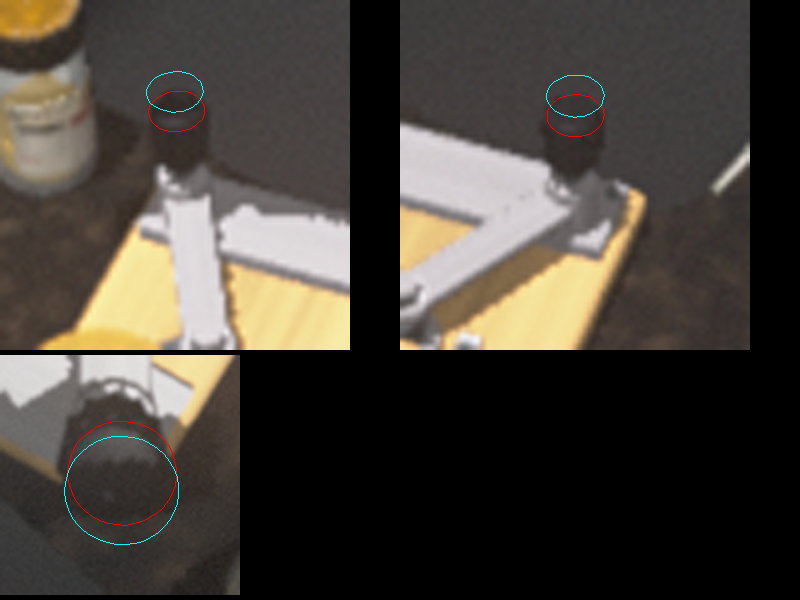

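The red (home) outline matches the knob just as it did at the start, so the plunger is home. Now I'll look at the lid from above.

```bash
python3 - <<'E'
from h import *
bot.move_straight([540,245,230],250)
bot.move_to([432,361,230],quat(0.5)); bot.wait(.2)
c=bot.get_calibration("wrist"); im=bot.camera("wrist")[:,:,::-1].copy(); np.save('wc5.npy',c,allow_pickle=True); cv2.imwrite("pics/w5.png",im)
print(bot.current_t(),bot.current_position(),proj(c,(432,361,122.5)))
u=proj(c,(432,361,122.5)).astype(int)
th=np.linspace(0,2*np.pi,60)
o=u-[90,80]; g=cv2.resize(im[o[1]:o[1]+150,o[0]:o[0]+190],None,fx=4,fy=4,interpolation=cv2.INTER_CUBIC)
pts=np.array([(proj(c,[432+29*np.cos(t),361+29*np.sin(t),122.5])-o+.5)*4 for t in th]).round().astype(int)
cv2.polylines(g,[pts],True,(0,0,255),1); print(o)
cv2.imwrite("pics/m5.png",g)
E
```

```text
12.8667 [432.82163592 360.20964099 229.79708557] [321.79709919 238.72472893]
[231 158]
```

View pics/m5.png

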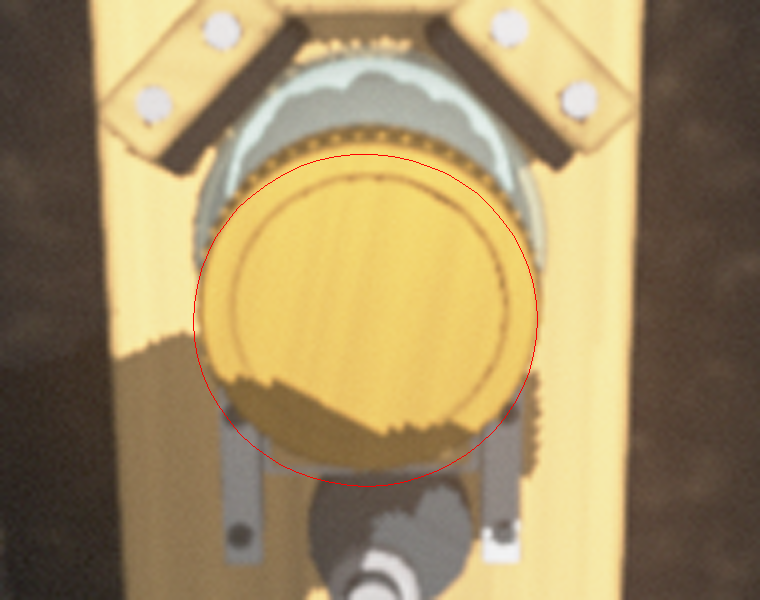

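The lid face centre in the crop is (370,308), about 2 mm off the guess. I'll grip and unscrew, watching the forces.

```bash
python3 - <<'E'
from h import *
c=np.load('wc5.npy',allow_pickle=True).item()
L=onz(c,np.array([370.5,308.5])/4-.5+[231,158],122.5); print(L)
bot.move_gripper(76); bot.move_straight([L[0],L[1],140],150)
print(bot.move_straight([L[0],L[1],106.5],60,contact_N=8),bot.current_position(),bot.current_force())
bot.move_gripper(0,90); p=np.array(bot.current_position())
print("grip",bot.current_gripper_width(),p,bot.current_force(),bot.current_finger_force(),bot.current_t())
q=np.array(bot.current_joint_positions()); p[2]=max(p[2],106)
np.save('lid.npy',np.r_[p,L])
for d in(10,20,30,40,50,60,70,76):
    j=bot.solve_ik([p[0],p[1],p[2]+1.6*d/76],quat(0.5+np.radians(d))); bot.move_joints(j)
    print(d,np.array(bot.current_force()).round(1),np.array(bot.current_moment()).round(2),(np.array(bot.current_position())-p).round(1),round(bot.current_joint_positions()[5]-q[5],3),round(bot.current_gripper_width(),1))
print(bot.current_t())
cv2.imwrite("pics/w6.png",bot.camera("wrist")[:,:,::-1]); cv2.imwrite("pics/s6.png",bot.camera("scene")[:,:,::-1])
E
```

```text
[431.41614117 363.93985542 122.5       ]
False [431.40403053 363.93227605 106.30897741] [-0.85647025 -0.26183568 -0.06565215]
grip 55.95874756469948 [430.85377023 363.69999514 107.81453032] [-3.40273024 -1.90989422  5.96359195] 93.74694228172302 14.8667
10 [-0.7 -0.5  0. ] [-0.2   0.33  0.21] [-0.4 -0.2  0.3] -0.172 55.5
20 [-0.2 -0.8 -0.9] [-0.22  0.26  0.02] [-0.3 -0.   0.3] -0.344 55.6
30 [-1.4 -0.2 -1. ] [-0.25  0.22  0.3 ] [-0.2 -0.1  0.4] -0.519 55.5
40 [ 0.2  0.5 -2. ] [-0.29  0.01  0.06] [ 0.1 -0.   0.8] -0.692 55.7
50 [-1.1 -0.  -1.2] [-0.26  0.13  0.28] [-0. -0.  1.] -0.867 55.7
60 [-1.1 -1.6 -0. ] [-0.29  0.17  0.12] [-0.1 -0.2  1.3] -1.041 55.4
70 [-1.1 -1.8 -0.2] [-0.34  0.1   0.02] [ 0.1 -0.1  1.6] -1.215 55.5
76 [-0.4 -0.4  0.1] [-0.08 -0.04  0.02] [0.6 0.1 1.9] -1.321 55.6
17.1583
```

The turn went cleanly and the moment has dropped to about zero. I'll lift with a force guard.

```bash
python3 - <<'E'
from h import *
p=np.array(bot.current_position())
print(bot.move_straight([p[0],p[1],p[2]+4],10,contact_N=6),bot.current_force(),bot.current_position(),bot.current_gripper_width(),bot.current_t())
E
```

```text
False [ 0.00881694 -1.07755002 -0.12612795] [431.44049928 363.84937201 113.81811742] 55.38835905384532 17.8417
```

```bash
python3 - <<'E'
from h import *
p=np.array(bot.current_position()); bot.move_straight([p[0],p[1],141],40); bot.wait(.5)
print(bot.current_position(),bot.current_force(),bot.current_gripper_width(),bot.current_finger_force(),bot.current_t())
a=bot.camera("scene")[190:340,200:350,::-1]; b=bot.camera("wrist")[:,:,::-1]
m=np.zeros((450,800,3),np.uint8); m[:,:450]=cv2.resize(a,(450,450),interpolation=cv2.INTER_CUBIC); m[:262,450:]=cv2.resize(b,(350,262)); cv2.imwrite("pics/m7.png",m)
E
```

```text
[431.4140735  363.81274311 140.8987291 ] [-0.7560579   0.71039096 -0.44198243] 55.29092221450399 96.48316383361816 19.175
```

View pics/m7.png

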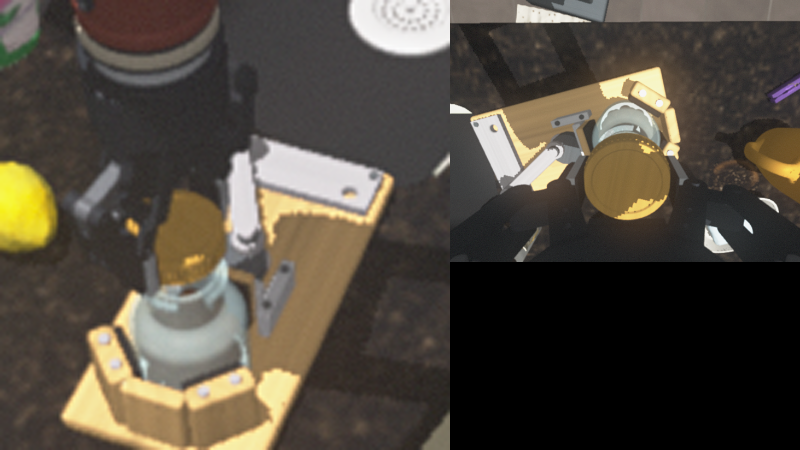

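The lid, at about (190,235) in the mosaic, is held above the open jar. The jar is still seated and the lever is still locked, so I'm handing in.

```bash
python3 -c "
from bench import bot
print(bot.finish_job())"
```

```text
the job is handed in; nothing more can be done
None
```

I locked the clamp with the plunger home, unscrewed the lid, and handed the job in at about 19 s with the lid held level roughly 20 mm above the open jar; no verdict came back.

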